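# Switch off the outlet that was left on at the four-key bench box

### The job

Before the bench is left, the one outlet that is still on at the four-key switch box must be switched off. With a fingertip tap each of the four keys lightly, one after the other from left to right, to feel which one is still latched down, without latching or releasing any of them; then press that key fully in and let go, so that it springs back and all four keys stand up alike. Pick nothing up, and leave the pot, the spool and the screwdriver by the box where they are.

Things in the scene. Friction and masses are not known exactly. Their poses are not given: they have to be found in the camera images.
- switch_box: grey four-key switch box, fixed, 126 mm deep, 216 mm wide, aluminium top 52 mm above the worktop, a screwed foot at each end. Origin: centre of its underside; x to its back (away from the robot), y to its left end. Keys in a row at x = -20 mm, y = +66, +22, -22, -66 mm, each in a 3 mm high black bezel; a pair of low black sockets (4.5 mm high) behind each. One key, any of the four, starts latched.
- key_1: key 1, leftmost seen from the robot: grey rounded block, flat top 30 mm (box x) by 24 mm (box y), alike on all four, 44 mm from key to key. Origin: centre of its top face, which is 65 mm above the worktop with the key up, about 60 mm latched, 56 mm at the stop.
- key_2: key 2, second from the left seen from the robot: grey rounded block, flat top 30 mm (box x) by 24 mm (box y), alike on all four, 44 mm from key to key. Origin: centre of its top face, which is 65 mm above the worktop with the key up, about 60 mm latched, 56 mm at the stop.
- key_3: key 3, third from the left seen from the robot: grey rounded block, flat top 30 mm (box x) by 24 mm (box y), alike on all four, 44 mm from key to key. Origin: centre of its top face, which is 65 mm above the worktop with the key up, about 60 mm latched, 56 mm at the stop.
- key_4: key 4, rightmost seen from the robot: grey rounded block, flat top 30 mm (box x) by 24 mm (box y), alike on all four, 44 mm from key to key. Origin: centre of its top face, which is 65 mm above the worktop with the key up, about 60 mm latched, 56 mm at the stop.
- travel_1 (a joint): travel of key 1 (leftmost), m, straight down: 0 up, 0.0046 latched, 0.009 at the stop. Push to latch, push again to release. Spring 3 N at the top, 5.8 N at latched depth, 8.4 N at the stop: a touch under 5 N changes nothing, an up key gives at most 3.5 mm, the latched one under 1 mm. Let go from beyond 0.007, an up key latches and the latched one comes up.
- travel_2 (a joint): travel of key 2 (second from the left), m, straight down: 0 up, 0.0046 latched, 0.009 at the stop. Push to latch, push again to release. Spring 3 N at the top, 5.8 N at latched depth, 8.4 N at the stop: a touch under 5 N changes nothing, an up key gives at most 3.5 mm, the latched one under 1 mm. Let go from beyond 0.007, an up key latches and the latched one comes up.
- travel_3 (a joint): travel of key 3 (third from the left), m, straight down: 0 up, 0.0046 latched, 0.009 at the stop. Push to latch, push again to release. Spring 3 N at the top, 5.8 N at latched depth, 8.4 N at the stop: a touch under 5 N changes nothing, an up key gives at most 3.5 mm, the latched one under 1 mm. Let go from beyond 0.007, an up key latches and the latched one comes up.
- travel_4 (a joint): travel of key 4 (rightmost), m, straight down: 0 up, 0.0046 latched, 0.009 at the stop. Push to latch, push again to release. Spring 3 N at the top, 5.8 N at latched depth, 8.4 N at the stop: a touch under 5 N changes nothing, an up key gives at most 3.5 mm, the latched one under 1 mm. Let go from beyond 0.007, an up key latches and the latched one comes up.
- pill_pot: loose white plastic pot with a cap, 39 mm across, 54 mm high, standing behind the box; origin at the centre of its underside. Bystander.
- solder_spool: loose solder spool, 52 mm across, 34 mm high, standing to the right of the box; origin at the centre of its underside. Bystander.
- stub_driver: loose short screwdriver with a black handle, 90 mm long, 15 mm high, lying in front of the box; origin at the middle of its length on the worktop. Bystander.

How it is judged:
By the outcome, as a careful person would: the job done as asked, in the order asked, and still so for the second after the job is handed in, with the robot touching nothing.
It also fails if it takes over 42 s, if anything falls off the work surface, if the arm or the gripper's body presses on something with over 40 N, if the wrist force passes 120 N, or if a joint passes its speed limit or range.

### The arm

A 6-joint arm with a two-finger parallel gripper is mounted at the origin on a cart in front of the work surface, level with it; the furniture and walls round the work are solid. World frame = base frame: x ahead of the robot, y to its left, z up, the work surface at z = 0. Lengths are in m, angles in rad, forces in N, time in s.
With the tool pointing down it reaches from about 0.35 to 0.975 m from the base axis. Payload 4.9 kg.
Tool frame: the origin (TCP) lies at the very end of the fingers, on their centre line; the grasp point (between the pads) lies robot.grip_point_offset behind it (robot.grip_point_offset is the distance from the TCP to the grasp point, in m); z points along the fingers, y is the line along which they close (so a half turn about z gives the same grasp; the last joint's range is limited). The gripper opens to 85 mm and grips with 20 to 120 N. Pads are 22 mm wide; open, the fingers measure 114 mm over their backs; the gripper's body (76 mm by 85 mm) begins 54 mm behind the grasp point. The pads swing forward as they close: fully open they stand 13 mm farther back than shut.
Start: joints at [1.044, 0.053, 1.613, -0, 1.476, -0.119], TCP at [0.248, 0.574, 0.231] pointing down, gripper open.
Joint ranges: [-3.01, 3.01], [-1.01, 2.22], [0.06, 2.58], [-1.02, 4.17], [0.09, 2.62], [-3.14, 3.14]. Speed limits (rad/s): [2.57, 2.57, 3.14, 3.14, 3.14, 3.14].

### API

Orientations are given as a rotation vector (axis times angle).
In Python, from rig import sensors, cams, ticket, models, robot gives the robot as it stands.
- The arm moves only by the tool apply_moves, never from a script. Its argument "plan" is a list of rows, each an object of numbers: "fingers": the gripper command: -1 is fully open, 1 is shut, values between are in proportion; "x", "y", "z": the shift along the tool's x, y, z in units of 0.3 m (1.0 is 0.3 m); "rx", "ry", "rz": the turn, a rotation vector about the tool's x, y, z in units of 1.5 rad (1.0 is 1.5 rad). In form: [{"fingers": .., "x": .., "y": .., "z": .., "rx": .., "ry": .., "rz": ..}, ...]. A call has 1 to 8 rows; each row is the pose to reach, as a shift and turn from the pose commanded when the call began, along the tool's axes at that moment; what a row does not reach only later rows make up. A row lasts 1/10 s, in which the tool goes at most 50 mm and 8.59 degrees, less where a joint would pass 70% of its speed; a pose out of reach is approached as far as the arm can. A call with a number of a shift or a turn outside -1 to 1 is refused whole. A call with a gripper value outside its range is refused whole. The fingers move at their own pace and stop on an object; the grip force is fixed at half the most. Time passes only in rows, so rows that repeat a pose let the fingers close. It gives the time, the measured TCP pose, the force, the opening and the grip force at its end, in the units of the state.
- sensors.sense(): the state, without advancing time (a new reading comes with each control period).
- cams.capture(name): name is "side" or "top" or "wrist"; returns a dict with "pixels" (480x640x3 uint8, red, green, blue), "range_z" (480x640 float32, m along the optical axis (not along the pixel's ray), 0 where there is no reading), "mtx" (3x3 intrinsics, pixels), "R" (3x3) and "t" (3): a world point X has camera coordinates R X + t; the wrist camera has in their place "hand_eye" (4x4, takes a point from camera to tool coordinates, whose origin is the TCP and whose axes are the flange's). Camera axes: x right, y down, z forward; pixel columns grow to the right and rows downward; lengths in m; the calibration is good to about 2 mm. The wrist camera is an equidistant fisheye: a pixel r from the principal point sees the ray r / f radians off the axis. A picture is of the moment at which its call begins: read the wrist's pose just before it.
- ticket.job_done(): hands the job in; it is judged then, once.
Trained networks look in a picture, given as the dict that the camera call returned (one of the last four; its "shot" number tells which), for a name from the list of things; names that differ only in an ending like _2 or _b are one class to them, and where a whole thing is asked for, a point or a joint stands for the part that bears it (a point fixed in the world has none). Each returns a list of dicts, best first, with "confidence" (0 to 1); they miss things now and then, are a little off and sometimes report something else, mostly with a low value. They report only what shows in the picture. A call takes as long as a camera call.
- models.regions_of(target, picture): "region" (480x640 bool, what is visible of it).
- models.mark_of(target, picture): "at" ([x, y, z] in m, in world coordinates, good to about 4 mm: a listed point, or the origin of a listed thing).
The state is a dict: "time": time; "q": joint angles; "qd": joint speeds; "tau": joint torques, N m; "tool_pos": TCP position; "tool_rot": TCP orientation; "ft_force": force on the tool from outside, world axes, zero at the start; "moment": the same for the moment, N m; "gripper_width": finger opening in m; "grasp_force": force on a finger pad.
Only numpy, scipy, OpenCV 4.12 (cv2) and the standard library are available. Lean on these libraries where they do the work, as an engineer would, in place of code of your own. Each camera call takes 0.05 s, during which the arm holds its last target. There are 200 camera calls.

## Working session

There is one attempt and no reset: what is moved stays moved. The work goes in short steps, Python scripts to look and compute and a tool call to move; the robot and the scene stay as the last step left them, time stands still between calls to the robot, and variables do not carry over. Pictures are saved under pics/ and viewed, at most 10 in all, crops included, and the job is handed in when it is done.

Besides the shell and the picture viewer there is one more tool, called after "Emit:" in YAML: its name, and indented under it one key for each argument. apply_moves: Moves the arm, as the interface text tells. Its arguments: {"type":"object","properties":{"plan":{"type":"array","items":{"type":"object","properties":{"fingers":{"type":"number"},"x":{"type":"number","minimum":-1,"maximum":1},"y":{"type":"number","minimum":-1,"maximum":1},"z":{"type":"number","minimum":-1,"maximum":1},"rx":{"type":"number","minimum":-1,"maximum":1},"ry":{"type":"number","minimum":-1,"maximum":1},"rz":{"type":"number","minimum":-1,"maximum":1}}}}},"required":["plan"]}

```bash
mkdir -p pics
cat > h.py <<'E'
import numpy as np, cv2
from rig import sensors, cams, ticket, models, robot
def world(p,u,v):
    z=p["range_z"][v,u]; m=p["mtx"]
    c=np.stack([(u-m[0,2])/m[0,0]*z,(v-m[1,2])/m[1,1]*z,z],-1)
    return (c-p["t"])@p["R"]
E
python3 - <<'E'
from h import *
np.set_printoptions(precision=4,suppress=True)
s=sensors.sense(); print({k:s[k] for k in ("time","tool_pos","tool_rot","ft_force","gripper_width")}, robot.grip_point_offset)
ps={}
for n in ("top","side"):
    p=cams.capture(n); cv2.imwrite(f"pics/{n}.png",p["pixels"][:,:,::-1])
    print(n)
    for k in ("switch_box","key_1","pill_pot","solder_spool","stub_driver"):
        print(k,[(np.round(d["at"],4),round(d["confidence"],2)) for d in models.mark_of(k,p)][:5])
    if n=="top":
        r=models.regions_of("key_1",p)
        for d in r[:5]:
            v,u=np.nonzero(cv2.erode(d["region"].astype(np.uint8),np.ones((3,3))))
            if len(u): print(d["confidence"],len(u),u.mean(),v.mean(),np.median(world(p,u,v),0))
        r=models.regions_of("switch_box",p)[0]["region"]; v,u=np.nonzero(r)
        X=world(p,u,v); t=abs(X[:,2]-.052)<.004; print("top pts",t.sum(),cv2.minAreaRect(X[t][:,:2].astype(np.float32)), np.median(X[t][:,2]))
E
```

```text
{'time': 0.0, 'tool_pos': array([0.2475, 0.5732, 0.23  ]), 'tool_rot': array([-0.636 , -3.0759,  0.0031]), 'ft_force': array([-0.3504, -0.3906, -0.1518]), 'gripper_width': 0.08518781914500156} 0.0187
top
switch_box [(array([ 0.5032, -0.0462, -0.0019]), 0.87)]
key_1 [(array([0.4707, 0.0109, 0.0615]), 0.77), (array([ 0.4989, -0.1163,  0.0598]), 0.68), (array([ 0.492 , -0.0737,  0.0663]), 0.56), (array([ 0.48  , -0.0318,  0.0634]), 0.53)]
pill_pot [(array([ 0.6018, -0.0156,  0.0034]), 0.66)]
solder_spool [(array([ 0.5645, -0.2133,  0.0011]), 0.66)]
stub_driver [(array([ 0.3868, -0.0632, -0.0014]), 0.72)]
0.77 191 325.78010471204186 265.0366492146597 [ 0.5032 -0.1181  0.066 ]
0.7 193 298.66321243523316 273.04145077720204 [ 0.4912 -0.0762  0.0662]
0.66 218 271.1559633027523 280.4908256880734 [ 0.4809 -0.0328  0.0615]
0.58 266 243.3421052631579 287.5263157894737 [0.4699 0.0096 0.0662]
top pts 8271 ((0.5050055384635925, -0.04864690452814102), (0.12499628216028214, 0.21516627073287964), 14.933466911315918) 0.053203629265605554
side
switch_box [(array([ 0.5103, -0.0459, -0.0034]), 0.74)]
key_1 [(array([ 0.5005, -0.116 ,  0.067 ]), 0.74), (array([0.4683, 0.0113, 0.0628]), 0.72), (array([ 0.492 , -0.0767,  0.0655]), 0.66), (array([ 0.4815, -0.0351,  0.0563]), 0.62)]
pill_pot [(array([ 0.6017, -0.0173, -0.0003]), 0.89), (array([ 0.4895, -0.0767,  0.0663]), 0.36)]
solder_spool [(array([ 0.5636, -0.2179,  0.0024]), 0.57)]
stub_driver [(array([ 0.391 , -0.0634, -0.0007]), 0.75)]
```

View pics/top.png

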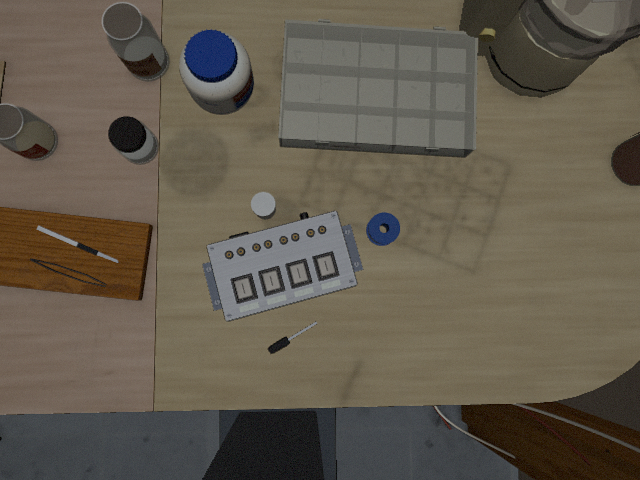

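View pics/side.png

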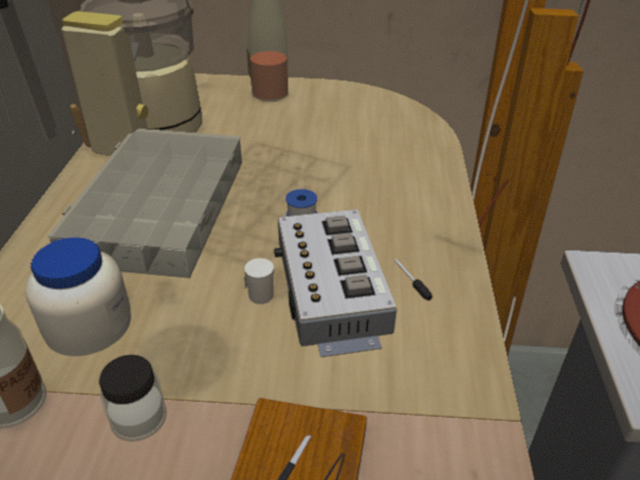

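The top view shows the box, turned about 15°. Its keys are at (243,288), (271,280), (299,273) and (326,265), the driver lies in front of it and the path from the left is clear. The side view agrees.

Emit:
apply_moves:
  plan:
    - {"fingers": 1, "x": -0.12, "y": -0.12, "z": 0.0, "rz": 0.09}
    - {"fingers": 1, "x": -0.24, "y": -0.24, "z": 0.0, "rz": 0.18}
    - {"fingers": 1, "x": -0.36, "y": -0.36, "z": 0.0, "rz": 0.27}
    - {"fingers": 1, "x": -0.48, "y": -0.48, "z": 0.0, "rz": 0.36}
    - {"fingers": 1, "x": -0.6, "y": -0.6, "z": 0.0, "rz": 0.45}
    - {"fingers": 1, "x": -0.71, "y": -0.71, "z": 0.0, "rz": 0.54}
    - {"fingers": 1, "x": -0.71, "y": -0.71, "z": 0.0, "rz": 0.604}
    - {"fingers": 1, "x": -0.71, "y": -0.71, "z": 0.0, "rz": 0.604}

```text
$.plan[0]: bad value
```

```bash
cat >> h.py <<'E'
from scipy.spatial.transform import Rotation as Ro
C=np.array([.4857,-.0537]); YAW=np.deg2rad(14.7)
def key(i): 
    y=[.066,.022,-.022,-.066][i-1]; return C+y*np.array([-np.sin(YAW),np.cos(YAW)])
def delta(i,z):
    s=sensors.sense(); R=Ro.from_rotvec(s["tool_rot"]).as_matrix()
    d=R.T@(np.r_[key(i),z]-s["tool_pos"])/.3
    print("t",round(s["time"],2),"pos",s["tool_pos"].round(4),"F",s["ft_force"].round(2),"w",round(s["gripper_width"],4))
    print("move",d.round(4),"yerr deg",np.rad2deg(np.arctan2(R[1,1],R[0,1])-YAW).round(2),"zaxis",R[:,2].round(3))
E
python3 -c "
from h import *
delta(1,.085)"
```

```text
t 0.7 pos [0.2479 0.5737 0.2314] F [-0.51 -0.81 -0.11] w 0.0856
move [-1.4216 -1.4323  0.4878] yerr deg 51.93 zaxis [-0.  0. -1.]
```

Emit:
apply_moves:
  plan:
    - {"fingers": 1, "x": -0.12, "y": -0.12, "z": 0, "rx": 0, "ry": 0, "rz": 0.09}
    - {"fingers": 1, "x": -0.24, "y": -0.24, "z": 0, "rx": 0, "ry": 0, "rz": 0.18}
    - {"fingers": 1, "x": -0.36, "y": -0.36, "z": 0, "rx": 0, "ry": 0, "rz": 0.27}
    - {"fingers": 1, "x": -0.48, "y": -0.48, "z": 0, "rx": 0, "ry": 0, "rz": 0.36}
    - {"fingers": 1, "x": -0.6, "y": -0.6, "z": 0, "rx": 0, "ry": 0, "rz": 0.45}
    - {"fingers": 1, "x": -0.71, "y": -0.71, "z": 0, "rx": 0, "ry": 0, "rz": 0.54}
    - {"fingers": 1, "x": -0.71, "y": -0.71, "z": 0, "rx": 0, "ry": 0, "rz": 0.604}
    - {"fingers": 1, "x": -0.71, "y": -0.71, "z": 0, "rx": 0, "ry": 0, "rz": 0.604}

```text
time: 1.5
tool_pos: [0.3596, 0.2925, 0.2316]
tool_rot: [1.922, 2.485, 0.001]
ft_force: [-1.1, -0.3, -0.1]
gripper_width: 0.0002
grasp_force: 0.0
```

```bash
python3 -c "
from h import *
delta(1,.085)"
```

```text
t 1.5 pos [0.3596 0.2925 0.2316] F [-1.09 -0.34 -0.15] w 0.0002
move [-1.0029  0.1159  0.4884] yerr deg -0.15 zaxis [ 0.001  0.001 -1.   ]
```

Emit:
apply_moves:
  plan:
    - {"fingers": 1, "x": -0.14, "y": 0.02, "z": 0.03, "rx": 0, "ry": 0, "rz": 0}
    - {"fingers": 1, "x": -0.28, "y": 0.035, "z": 0.06, "rx": 0, "ry": 0, "rz": 0}
    - {"fingers": 1, "x": -0.42, "y": 0.05, "z": 0.1, "rx": 0, "ry": 0, "rz": 0}
    - {"fingers": 1, "x": -0.56, "y": 0.065, "z": 0.15, "rx": 0, "ry": 0, "rz": 0}
    - {"fingers": 1, "x": -0.7, "y": 0.08, "z": 0.2, "rx": 0, "ry": 0, "rz": 0}
    - {"fingers": 1, "x": -0.84, "y": 0.1, "z": 0.26, "rx": 0, "ry": 0, "rz": 0}
    - {"fingers": 1, "x": -0.96, "y": 0.116, "z": 0.33, "rx": 0, "ry": 0, "rz": 0}
    - {"fingers": 1, "x": -1.0, "y": 0.116, "z": 0.4, "rx": 0, "ry": 0, "rz": 0}

```text
time: 2.3
tool_pos: [0.4704, 0.0107, 0.1112]
tool_rot: [1.916, 2.487, 0.001]
ft_force: [-1.0, 0.7, 0.3]
gripper_width: -0.0001
grasp_force: 0.0
```

```bash
python3 -c "
from h import *
delta(1,.075)
p=cams.capture('wrist');cv2.imwrite('pics/w1.png',p['pixels'][:,:,::-1])
delta(1,.075)
p=cams.capture('side');cv2.imwrite('pics/s1.png',cv2.resize(p['pixels'][180:380,230:450,::-1],None,fx=2.7,fy=2.7))"
```

```text
t 2.3 pos [0.4704 0.0107 0.1112] F [-1.04  0.66  0.31] w -0.0001
move [-0.0004 -0.0053  0.1205] yerr deg 0.09 zaxis [ 0.002 -0.001 -1.   ]
t 2.35 pos [0.4676 0.0107 0.107 ] F [-2.17 -1.48 -1.87] w 0.0
move [-0.003   0.0044  0.1065] yerr deg 0.06 zaxis [-0.005 -0.    -1.   ]
```

View pics/s1.png

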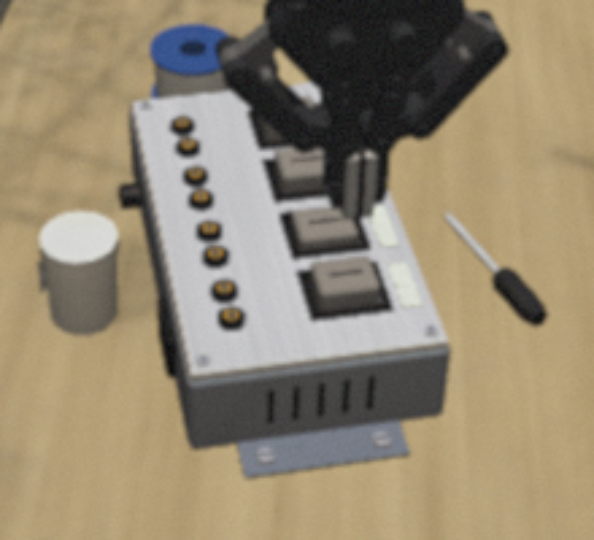

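View pics/w1.png

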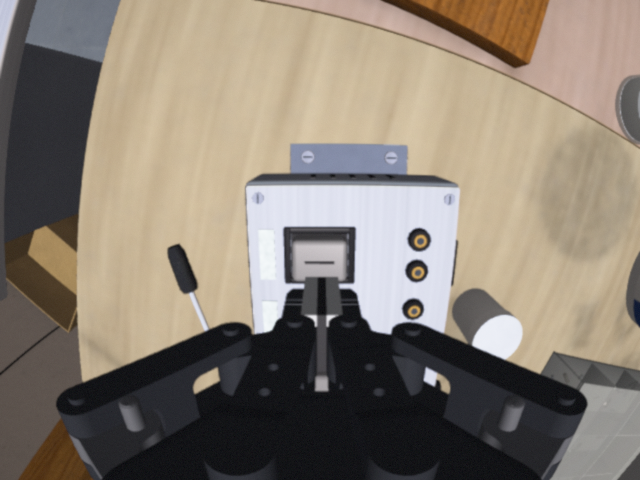

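The wrist view shows the shut tips lined up on key 1, which is at (320,260). I'm lowering the tool to just above it.

Emit:
apply_moves:
  plan:
    - {"fingers": 1, "x": 0, "y": 0, "z": 0.03, "rx": 0, "ry": 0, "rz": 0}
    - {"fingers": 1, "x": 0, "y": 0, "z": 0.06, "rx": 0, "ry": 0, "rz": 0}
    - {"fingers": 1, "x": 0, "y": 0, "z": 0.09, "rx": 0, "ry": 0, "rz": 0}
    - {"fingers": 1, "x": 0, "y": 0, "z": 0.1, "rx": 0, "ry": 0, "rz": 0}
    - {"fingers": 1, "x": 0, "y": 0, "z": 0.1, "rx": 0, "ry": 0, "rz": 0}
    - {"fingers": 1, "x": 0, "y": 0, "z": 0.1, "rx": 0, "ry": 0, "rz": 0}

```text
time: 3.0
tool_pos: [0.469, 0.0126, 0.0816]
tool_rot: [1.917, 2.488, 0.0]
ft_force: [-0.5, -0.4, -0.4]
gripper_width: 0.0
grasp_force: 0.0
```

```bash
python3 -c "
from h import *
delta(1,.065)
"
```

```text
t 3.0 pos [0.469  0.0126 0.0816] F [-0.45 -0.42 -0.36] w 0.0
move [-0.008  -0.0024  0.0554] yerr deg 0.06 zaxis [ 0.001 -0.    -1.   ]
```

Emit:
apply_moves:
  plan:
    - {"fingers": 1, "x": -0.006, "y": -0.002, "z": 0.02, "rx": 0, "ry": 0, "rz": 0}
    - {"fingers": 1, "x": -0.006, "y": -0.002, "z": 0.04, "rx": 0, "ry": 0, "rz": 0}
    - {"fingers": 1, "x": -0.006, "y": -0.002, "z": 0.05, "rx": 0, "ry": 0, "rz": 0}
    - {"fingers": 1, "x": -0.006, "y": -0.002, "z": 0.055, "rx": 0, "ry": 0, "rz": 0}
    - {"fingers": 1, "x": -0.006, "y": -0.002, "z": 0.055, "rx": 0, "ry": 0, "rz": 0}

```text
time: 3.5
tool_pos: [0.4683, 0.0105, 0.0647]
tool_rot: [-1.918, -2.487, 0.001]
ft_force: [-2.7, 0.4, 2.2]
gripper_width: 0.0001
grasp_force: 1.4
```

Emit:
apply_moves:
  plan:
    - {"fingers": 1, "x": 0, "y": 0, "z": 0.003, "rx": 0, "ry": 0, "rz": 0}
    - {"fingers": 1, "x": 0, "y": 0, "z": 0.003, "rx": 0, "ry": 0, "rz": 0}

```text
time: 3.7
tool_pos: [0.4687, 0.0105, 0.0641]
tool_rot: [-1.918, -2.488, 0.0]
ft_force: [-2.3, 0.9, 3.4]
gripper_width: 0.0001
grasp_force: 1.6
```

Key 1 resists from z ≈ 0.065 with 3.4 N, so it is up. Next is key 2.

Emit:
apply_moves:
  plan:
    - {"fingers": 1, "x": 0, "y": 0, "z": -0.02, "rx": 0, "ry": 0, "rz": 0}
    - {"fingers": 1, "x": 0, "y": 0, "z": -0.045, "rx": 0, "ry": 0, "rz": 0}
    - {"fingers": 1, "x": -0.03, "y": 0, "z": -0.045, "rx": 0, "ry": 0, "rz": 0}
    - {"fingers": 1, "x": -0.08, "y": 0, "z": -0.045, "rx": 0, "ry": 0, "rz": 0}
    - {"fingers": 1, "x": -0.13, "y": 0, "z": -0.045, "rx": 0, "ry": 0, "rz": 0}
    - {"fingers": 1, "x": -0.147, "y": 0, "z": -0.045, "rx": 0, "ry": 0, "rz": 0}
    - {"fingers": 1, "x": -0.147, "y": 0, "z": -0.045, "rx": 0, "ry": 0, "rz": 0}
    - {"fingers": 1, "x": -0.147, "y": 0, "z": -0.045, "rx": 0, "ry": 0, "rz": 0}

```text
time: 4.5
tool_pos: [0.4797, -0.0323, 0.0771]
tool_rot: [-1.919, -2.486, 0.0]
ft_force: [-0.4, 0.1, -0.3]
gripper_width: 0.0003
grasp_force: 0.0
```

```bash
python3 -c "
from h import *
delta(2,.065)
"
```

```text
t 4.5 pos [ 0.4797 -0.0323  0.0771] F [-0.42  0.15 -0.33] w 0.0003
move [-0.0006  0.0013  0.0403] yerr deg -0.02 zaxis [-0.001  0.    -1.   ]
```

Emit:
apply_moves:
  plan:
    - {"fingers": 1, "x": 0, "y": 0, "z": 0.02, "rx": 0, "ry": 0, "rz": 0}
    - {"fingers": 1, "x": 0, "y": 0, "z": 0.035, "rx": 0, "ry": 0, "rz": 0}
    - {"fingers": 1, "x": 0, "y": 0, "z": 0.042, "rx": 0, "ry": 0, "rz": 0}
    - {"fingers": 1, "x": 0, "y": 0, "z": 0.044, "rx": 0, "ry": 0, "rz": 0}
    - {"fingers": 1, "x": 0, "y": 0, "z": 0.044, "rx": 0, "ry": 0, "rz": 0}

```text
time: 5.0
tool_pos: [0.4798, -0.0319, 0.064]
tool_rot: [-1.918, -2.488, 0.0]
ft_force: [0.1, 0.3, 0.2]
gripper_width: -0.0
grasp_force: 0.0
```

Emit:
apply_moves:
  plan:
    - {"fingers": 1, "x": 0, "y": 0, "z": 0.004, "rx": 0, "ry": 0, "rz": 0}
    - {"fingers": 1, "x": 0, "y": 0, "z": 0.008, "rx": 0, "ry": 0, "rz": 0}
    - {"fingers": 1, "x": 0, "y": 0, "z": 0.01, "rx": 0, "ry": 0, "rz": 0}
    - {"fingers": 1, "x": 0, "y": 0, "z": 0.01, "rx": 0, "ry": 0, "rz": 0}

```text
time: 5.4
tool_pos: [0.4798, -0.0321, 0.0611]
tool_rot: [-1.918, -2.488, 0.0]
ft_force: [0.2, 0.2, -0.2]
gripper_width: 0.0001
grasp_force: 0.0
```

Emit:
apply_moves:
  plan:
    - {"fingers": 1, "x": 0, "y": 0, "z": 0.001, "rx": 0, "ry": 0, "rz": 0}
    - {"fingers": 1, "x": 0, "y": 0, "z": 0.001, "rx": 0, "ry": 0, "rz": 0}

```text
time: 5.6
tool_pos: [0.4799, -0.0321, 0.0609]
tool_rot: [-1.918, -2.488, 0.0]
ft_force: [0.6, 0.5, -0.8]
gripper_width: 0.0001
grasp_force: 0.0
```

Emit:
apply_moves:
  plan:
    - {"fingers": 1, "x": 0, "y": 0, "z": 0.001, "rx": 0, "ry": 0, "rz": 0}
    - {"fingers": 1, "x": 0, "y": 0, "z": 0.001, "rx": 0, "ry": 0, "rz": 0}

```text
time: 5.8
tool_pos: [0.4799, -0.0321, 0.0606]
tool_rot: [-1.918, -2.488, 0.0]
ft_force: [-0.4, -1.2, 0.3]
gripper_width: 0.0
grasp_force: 0.0
```

Emit:
apply_moves:
  plan:
    - {"fingers": 1, "x": 0, "y": 0, "z": 0.001, "rx": 0, "ry": 0, "rz": 0}
    - {"fingers": 1, "x": 0, "y": 0, "z": 0.001, "rx": 0, "ry": 0, "rz": 0}

```text
time: 6.0
tool_pos: [0.48, -0.0321, 0.0604]
tool_rot: [1.918, 2.488, 0.0]
ft_force: [0.2, -0.3, 0.9]
gripper_width: 0.0004
grasp_force: 0.4
```

Emit:
apply_moves:
  plan:
    - {"fingers": 1, "x": 0, "y": 0, "z": 0.001, "rx": 0, "ry": 0, "rz": 0}
    - {"fingers": 1, "x": 0, "y": 0, "z": 0.001, "rx": 0, "ry": 0, "rz": 0}

```text
time: 6.2
tool_pos: [0.48, -0.0321, 0.0603]
tool_rot: [-1.918, -2.488, 0.0]
ft_force: [-1.6, -0.3, 2.4]
gripper_width: 0.0003
grasp_force: 1.4
```

Key 2 meets the finger only at z ≈ 0.0604 and is stiff there (2.4 N), so it is the latched one. I still need to tap keys 3 and 4.

Emit:
apply_moves:
  plan:
    - {"fingers": 1, "x": 0, "y": 0, "z": -0.025, "rx": 0, "ry": 0, "rz": 0}
    - {"fingers": 1, "x": 0, "y": 0, "z": -0.055, "rx": 0, "ry": 0, "rz": 0}
    - {"fingers": 1, "x": -0.03, "y": 0, "z": -0.055, "rx": 0, "ry": 0, "rz": 0}
    - {"fingers": 1, "x": -0.08, "y": 0, "z": -0.055, "rx": 0, "ry": 0, "rz": 0}
    - {"fingers": 1, "x": -0.13, "y": 0, "z": -0.055, "rx": 0, "ry": 0, "rz": 0}
    - {"fingers": 1, "x": -0.147, "y": 0, "z": -0.055, "rx": 0, "ry": 0, "rz": 0}
    - {"fingers": 1, "x": -0.147, "y": 0, "z": -0.055, "rx": 0, "ry": 0, "rz": 0}
    - {"fingers": 1, "x": -0.147, "y": 0, "z": -0.055, "rx": 0, "ry": 0, "rz": 0}

```text
time: 7.0
tool_pos: [0.4909, -0.075, 0.0761]
tool_rot: [-1.919, -2.486, 0.0]
ft_force: [-0.7, 0.7, 0.8]
gripper_width: 0.0001
grasp_force: 0.0
```

```bash
python3 -c "
from h import *
delta(3,.065)
"
```

```text
t 7.0 pos [ 0.4909 -0.075   0.0761] F [-0.69  0.71  0.75] w 0.0001
move [-0.0004  0.0013  0.0371] yerr deg -0.02 zaxis [-0.001  0.    -1.   ]
```

Emit:
apply_moves:
  plan:
    - {"fingers": 1, "x": 0, "y": 0, "z": 0.02, "rx": 0, "ry": 0, "rz": 0}
    - {"fingers": 1, "x": 0, "y": 0, "z": 0.032, "rx": 0, "ry": 0, "rz": 0}
    - {"fingers": 1, "x": 0, "y": 0, "z": 0.037, "rx": 0, "ry": 0, "rz": 0}
    - {"fingers": 1, "x": 0, "y": 0, "z": 0.039, "rx": 0, "ry": 0, "rz": 0}
    - {"fingers": 1, "x": 0, "y": 0, "z": 0.039, "rx": 0, "ry": 0, "rz": 0}

```text
time: 7.5
tool_pos: [0.491, -0.0745, 0.0649]
tool_rot: [-1.918, -2.488, 0.0]
ft_force: [-2.7, 1.6, 2.6]
gripper_width: -0.0001
grasp_force: 1.4
```

Emit:
apply_moves:
  plan:
    - {"fingers": 1, "x": 0, "y": 0, "z": 0.002, "rx": 0, "ry": 0, "rz": 0}
    - {"fingers": 1, "x": 0, "y": 0, "z": 0.002, "rx": 0, "ry": 0, "rz": 0}

```text
time: 7.7
tool_pos: [0.4912, -0.0746, 0.0644]
tool_rot: [1.918, 2.488, 0.0]
ft_force: [-1.2, 2.0, 2.8]
gripper_width: -0.0003
grasp_force: 1.5
```

Key 3 is up. Next is key 4.

Emit:
apply_moves:
  plan:
    - {"fingers": 1, "x": 0, "y": 0, "z": -0.02, "rx": 0, "ry": 0, "rz": 0}
    - {"fingers": 1, "x": 0, "y": 0, "z": -0.04, "rx": 0, "ry": 0, "rz": 0}
    - {"fingers": 1, "x": -0.03, "y": 0, "z": -0.04, "rx": 0, "ry": 0, "rz": 0}
    - {"fingers": 1, "x": -0.08, "y": 0, "z": -0.04, "rx": 0, "ry": 0, "rz": 0}
    - {"fingers": 1, "x": -0.13, "y": 0, "z": -0.04, "rx": 0, "ry": 0, "rz": 0}
    - {"fingers": 1, "x": -0.147, "y": 0, "z": -0.04, "rx": 0, "ry": 0, "rz": 0}
    - {"fingers": 1, "x": -0.147, "y": 0, "z": -0.04, "rx": 0, "ry": 0, "rz": 0}
    - {"fingers": 1, "x": -0.147, "y": 0, "z": -0.04, "rx": 0, "ry": 0, "rz": 0}

```text
time: 8.5
tool_pos: [0.5021, -0.1176, 0.0759]
tool_rot: [-1.919, -2.487, 0.0]
ft_force: [-0.1, -0.8, 0.1]
gripper_width: -0.0002
grasp_force: 0.0
```

```bash
python3 -c "
from h import *
delta(4,.065)
"
```

```text
t 8.5 pos [ 0.5021 -0.1176  0.0759] F [-0.09 -0.8   0.1 ] w -0.0002
move [-0.0001  0.0011  0.0363] yerr deg -0.01 zaxis [-0.001  0.    -1.   ]
```

Emit:
apply_moves:
  plan:
    - {"fingers": 1, "x": 0, "y": 0, "z": 0.02, "rx": 0, "ry": 0, "rz": 0}
    - {"fingers": 1, "x": 0, "y": 0, "z": 0.032, "rx": 0, "ry": 0, "rz": 0}
    - {"fingers": 1, "x": 0, "y": 0, "z": 0.037, "rx": 0, "ry": 0, "rz": 0}
    - {"fingers": 1, "x": 0, "y": 0, "z": 0.039, "rx": 0, "ry": 0, "rz": 0}
    - {"fingers": 1, "x": 0, "y": 0, "z": 0.039, "rx": 0, "ry": 0, "rz": 0}

```text
time: 9.0
tool_pos: [0.5021, -0.1171, 0.0645]
tool_rot: [-1.918, -2.487, 0.0]
ft_force: [-0.8, 1.2, 3.4]
gripper_width: -0.0002
grasp_force: 1.5
```

Emit:
apply_moves:
  plan:
    - {"fingers": 1, "x": 0, "y": 0, "z": 0.002, "rx": 0, "ry": 0, "rz": 0}
    - {"fingers": 1, "x": 0, "y": 0, "z": 0.002, "rx": 0, "ry": 0, "rz": 0}

```text
time: 9.2
tool_pos: [0.5024, -0.1173, 0.0641]
tool_rot: [1.918, 2.488, 0.0]
ft_force: [-1.6, 1.9, 3.0]
gripper_width: -0.0001
grasp_force: 1.7
```

Key 4 is up as well. I'm lifting off and going back to key 2, which is +88 mm along tool x (0.293).

Emit:
apply_moves:
  plan:
    - {"fingers": 1, "x": 0, "y": 0, "z": -0.025, "rx": 0, "ry": 0, "rz": 0}
    - {"fingers": 1, "x": 0, "y": 0, "z": -0.05, "rx": 0, "ry": 0, "rz": 0}
    - {"fingers": 1, "x": 0.06, "y": 0, "z": -0.05, "rx": 0, "ry": 0, "rz": 0}
    - {"fingers": 1, "x": 0.14, "y": 0, "z": -0.05, "rx": 0, "ry": 0, "rz": 0}
    - {"fingers": 1, "x": 0.22, "y": 0, "z": -0.05, "rx": 0, "ry": 0, "rz": 0}
    - {"fingers": 1, "x": 0.28, "y": 0, "z": -0.05, "rx": 0, "ry": 0, "rz": 0}
    - {"fingers": 1, "x": 0.293, "y": 0, "z": -0.05, "rx": 0, "ry": 0, "rz": 0}
    - {"fingers": 1, "x": 0.293, "y": 0, "z": -0.05, "rx": 0, "ry": 0, "rz": 0}

```text
time: 10.0
tool_pos: [0.4798, -0.0317, 0.079]
tool_rot: [1.916, 2.489, -0.0]
ft_force: [0.9, 0.8, 0.0]
gripper_width: -0.0001
grasp_force: 0.0
```

```bash
python3 -c "
from h import *
delta(2,.056)
"
```

```text
t 10.0 pos [ 0.4798 -0.0317  0.079 ] F [0.88 0.83 0.05] w -0.0001
move [-0.0024  0.0004  0.0766] yerr deg 0.11 zaxis [ 0. -0. -1.]
```

Emit:
apply_moves:
  plan:
    - {"fingers": 1, "x": -0.001, "y": 0, "z": 0.03, "rx": 0, "ry": 0, "rz": 0}
    - {"fingers": 1, "x": -0.001, "y": 0, "z": 0.05, "rx": 0, "ry": 0, "rz": 0}
    - {"fingers": 1, "x": -0.001, "y": 0, "z": 0.06, "rx": 0, "ry": 0, "rz": 0}
    - {"fingers": 1, "x": -0.001, "y": 0, "z": 0.067, "rx": 0, "ry": 0, "rz": 0}
    - {"fingers": 1, "x": -0.001, "y": 0, "z": 0.073, "rx": 0, "ry": 0, "rz": 0}
    - {"fingers": 1, "x": -0.001, "y": 0, "z": 0.073, "rx": 0, "ry": 0, "rz": 0}

```text
time: 10.6
tool_pos: [0.4795, -0.0331, 0.0572]
tool_rot: [-1.918, -2.486, 0.003]
ft_force: [-5.6, 0.1, 6.6]
gripper_width: 0.0003
grasp_force: 3.6
```

Emit:
apply_moves:
  plan:
    - {"fingers": 1, "x": 0, "y": 0, "z": 0.003, "rx": 0, "ry": 0, "rz": 0}
    - {"fingers": 1, "x": 0, "y": 0, "z": 0.004, "rx": 0, "ry": 0, "rz": 0}
    - {"fingers": 1, "x": 0, "y": 0, "z": 0.004, "rx": 0, "ry": 0, "rz": 0}

```text
time: 10.9
tool_pos: [0.4795, -0.0332, 0.0563]
tool_rot: [-1.918, -2.486, 0.003]
ft_force: [-5.9, -0.2, 7.3]
gripper_width: -0.0002
grasp_force: 3.9
```

Emit:
apply_moves:
  plan:
    - {"fingers": 1, "x": 0, "y": 0, "z": 0.002, "rx": 0, "ry": 0, "rz": 0}
    - {"fingers": 1, "x": 0, "y": 0, "z": 0.003, "rx": 0, "ry": 0, "rz": 0}
    - {"fingers": 1, "x": 0, "y": 0, "z": 0.003, "rx": 0, "ry": 0, "rz": 0}

```text
time: 11.2
tool_pos: [0.4795, -0.0331, 0.056]
tool_rot: [-1.917, -2.486, 0.003]
ft_force: [-7.1, 1.2, 11.1]
gripper_width: -0.0001
grasp_force: 5.7
```

Key 2 is at its stop: 11 N at z = 0.056. I'm letting go straight up and then backing off to clear the view.

Emit:
apply_moves:
  plan:
    - {"fingers": 1, "x": 0, "y": 0, "z": -0.02, "rx": 0, "ry": 0, "rz": 0}
    - {"fingers": 1, "x": 0, "y": 0, "z": -0.06, "rx": 0, "ry": 0, "rz": 0}
    - {"fingers": 1, "x": 0, "y": 0, "z": -0.16, "rx": 0, "ry": 0, "rz": 0}
    - {"fingers": 1, "x": 0, "y": 0, "z": -0.3, "rx": 0, "ry": 0, "rz": 0}
    - {"fingers": 1, "x": 0.12, "y": 0, "z": -0.4, "rx": 0, "ry": 0, "rz": 0}
    - {"fingers": 1, "x": 0.26, "y": 0, "z": -0.44, "rx": 0, "ry": 0, "rz": 0}
    - {"fingers": 1, "x": 0.4, "y": 0, "z": -0.44, "rx": 0, "ry": 0, "rz": 0}
    - {"fingers": 1, "x": 0.54, "y": 0, "z": -0.44, "rx": 0, "ry": 0, "rz": 0}

```text
time: 12.0
tool_pos: [0.4391, 0.1252, 0.1884]
tool_rot: [1.919, 2.485, 0.004]
ft_force: [-0.3, 0.2, -0.8]
gripper_width: -0.0
grasp_force: 0.0
```

Emit:
apply_moves:
  plan:
    - {"fingers": 1, "x": 0.14, "y": 0, "z": 0, "rx": 0, "ry": 0, "rz": 0}
    - {"fingers": 1, "x": 0.28, "y": 0, "z": 0, "rx": 0, "ry": 0, "rz": 0}
    - {"fingers": 1, "x": 0.42, "y": 0, "z": 0, "rx": 0, "ry": 0, "rz": 0}
    - {"fingers": 1, "x": 0.42, "y": 0, "z": 0, "rx": 0, "ry": 0, "rz": 0}
    - {"fingers": 1, "x": 0.42, "y": 0, "z": 0, "rx": 0, "ry": 0, "rz": 0}
    - {"fingers": 1, "x": 0.42, "y": 0, "z": 0, "rx": 0, "ry": 0, "rz": 0}

```text
time: 12.6
tool_pos: [0.4072, 0.2452, 0.187]
tool_rot: [1.919, 2.487, -0.0]
ft_force: [-0.2, -0.6, -0.4]
gripper_width: -0.0002
grasp_force: 0.0
```

Run:
```python
from h import *
p=cams.capture("top")
for i in (1,2,3,4):
    X=np.r_[key(i),.063]; c=p["R"]@X+p["t"]; q=p["mtx"]@c; u,v=np.round(q[:2]/q[2]).astype(int)
    U,V=np.meshgrid(np.arange(u-3,u+4),np.arange(v-3,v+4)); print(i,u,v,np.median(world(p,U.ravel(),V.ravel()),0).round(4))
for k in ("pill_pot","solder_spool","stub_driver"): print(k,[d["at"].round(4) if hasattr(d["at"],"round") else d["at"] for d in models.mark_of(k,p)[:1]])
p=cams.capture('side');cv2.imwrite('pics/s2.png',cv2.resize(p['pixels'][180:380,230:450,::-1],None,fx=2.7,fy=2.7))
```

```text
1 243 288 [0.4691 0.0098 0.0663]
2 271 281 [ 0.4794 -0.0331  0.0662]
3 298 273 [ 0.4912 -0.0747  0.0661]
4 325 266 [ 0.5016 -0.1166  0.0662]
pill_pot [[0.6014, -0.0165, 0.0026]]
solder_spool [[0.5669, -0.213, -0.0002]]
stub_driver [[0.3897, -0.0631, -0.0007]]
```

View pics/s2.png

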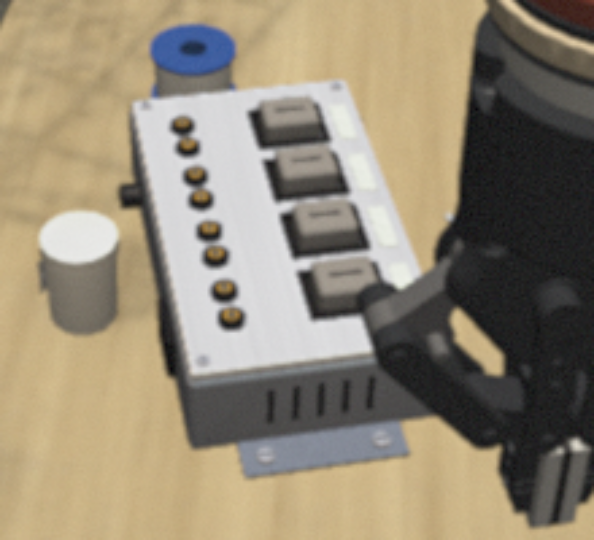

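The side view shows all four keys standing alike, from (290,110) to (345,280), and the top camera puts every key top at about 66 mm. The pot and spool stand where they were. The arm hides the driver here, but the top camera finds it where it was.

```bash
python3 -c "
from h import *
print(ticket.job_done())"
```

```text
the job is handed in; nothing more can be done
None
```

I tapped all four keys from left to right, found key 2 latched, pressed it to its stop and let go; all four keys now stand alike, the pot, spool and screwdriver are where they were, and the job is handed in.

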